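# Make up a watch repair in its job tray

### The arm

A 7-joint arm with a two-finger parallel gripper is mounted at the origin on a cart in front of the work surface, level with it; the furniture and walls round the work are solid. World frame = base frame: x ahead of the robot, y to its left, z up, the work surface at z = 0. Lengths are in m, angles in rad, forces in N, time in s.
With the tool pointing down it reaches from about 0.35 to 0.9 m from the base axis. Payload 7.2 kg.
Tool frame: the origin (TCP) lies midway between the tips of the shut fingers; the grasp point (between the pads) lies 19 mm behind it; z points along the fingers, y is the line along which they close (so a half turn about z gives the same grasp; the last joint's range is limited). The gripper opens to 85 mm and grips with 20 to 120 N. Pads are 22 mm wide; open, the fingers measure 114 mm over their backs; the gripper's body (76 mm by 85 mm) begins 54 mm behind the grasp point. The pads swing forward as they close: fully open they stand 13 mm farther back than shut.
Start: joints at [1.18, 0.411, -0.013, 1.596, 0.006, 1.134, -0.082], TCP at [0.198, -0.593, 0.231] pointing down, gripper open.
Joint ranges: [-2.95, 2.95], [-0.29, 1.99], [-1.47, 1.44], [0.14, 2.54], [-1.03, 4.17], [0.13, 1.85], [-2.86, 2.86]. Speed limits (rad/s): [2.39, 2.39, 3.01, 3.01, 3.14, 3.14, 3.14].

### API

Orientations are given as a unit quaternion [w, x, y, z].
In Python, from workcell import robot, viewer, order gives the robot as it stands. The module is installed in compiled form; this text tells all that it offers.
- The arm moves only by the tool jog_arm, never from a script. Its argument "deltas" is a list that holds one entry, the list of rows, each a list of 7 numbers: the finger opening in m, from 0 to 0.0854, then the shift along the tool's x, y, z in m, then the turn, a rotation vector about the tool's x, y, z in rad. In form: [[[claw, tx, ty, tz, ax, ay, az], ...]]. A call has 1 to 12 rows; each row shifts and turns the commanded pose from where the row before left it, along the tool's axes as they then stand; what a row does not reach is not made up. A row lasts 1/12 s, in which the tool goes at most 41.7 mm and 7.16 degrees, less where a joint would pass 70% of its speed; a pose out of reach is approached as far as the arm can. A call with a gripper value outside its range is refused whole. The fingers move at their own pace and stop on an object; "squeeze" is the grip in N (left out, the last holds). Time passes only in rows, so rows that do not move let the fingers close. It gives the time, the measured TCP pose, the force, the opening and the grip force at its end, in the units of the state.
- robot.state(): the state, without advancing time (a new reading comes with each control period).
- viewer.camera(name): name is "side" or "top"; returns a dict with "pixels" (384x512x3 uint8, red, green, blue), "fx", "fy", "cx", "cy" (pixels), "cam_to_world" (4x4, takes a point from camera to world coordinates). Camera axes: x right, y up, looking along -z (the intrinsics and any distortion apply to the point x, -y, -z); pixel columns grow to the right and rows downward; lengths in m; the calibration is good to about 2 mm. A picture is of the moment at which its call begins. There is no depth.
- order.hand_in(): hands the job in; it is judged then, once.
The state is a dict: "time_s": time; "q": joint angles; "dq": joint speeds; "joint_efforts": joint torques, N m; "eef_pos": TCP position; "tool_rot": TCP orientation; "force": force on the tool from outside, world axes, zero at the start; "torque": the same for the moment, N m; "gripper_width": finger opening in m; "finger_force": force on a finger pad.
Only numpy, scipy, OpenCV 4.12 (cv2) and the standard library are available. Lean on these libraries where they do the work, as an engineer would, in place of code of your own. Each camera call takes 0.05 s, during which the arm holds its last target. There are 200 camera calls.

### The job

Make up this repair in the grey divided job tray, each thing lying flat, right way up, inside its compartment: the steel watch case with the black dial on the red liner, the brass movement on the green liner, the steel movement holder on the white liner, and the clear parts box with the blue dot on the blue liner. The gold watch head and the parts box with the orange dot belong to another job: leave them lying where they are.

Things in the scene. Friction and masses are not known exactly. Their poses are not given: they have to be found in the camera images.
- steel_case: Round steel watch case with a black dial, 37 mm in diameter, 10 mm high with its hands and glass, the rim that can be gripped 8 mm high. Origin: centre of its underside, z up. Grasp across the rim.
- movement: Brass movement: two rectangular brass plates on pillars, 32 mm (its x) by 28 mm (its y); the upper plate's edges are 8 to 10 mm above its underside, wheels on top reach 14 mm. Origin: centre of its underside, z up. Grasp across x or y, by the edges of the plates.
- holder: Movement holder: small light-grey steel block, 28 mm (its x) by 23 mm (its y), 17 mm high (19 mm with the plate on top), with small black knobs on a side. Origin: centre of its underside, z up. Grasp across x (28 mm) or y (23 mm).
- box_blue: Small clear parts box, closed (the lid does not open), with a round blue dot on the lid. 34 mm (its x) by 44 mm (its y), 25 mm high. Origin: centre of its underside, z up. Grasp across x (34 mm). This one belongs to the job.
- gold_head: Gold watch head with a light dial, 34 x 25 mm, 10 mm high: looks like the steel case but belongs to another job; leave it. Origin: centre of its underside, z up.
- box_orange: Small clear parts box, closed (the lid does not open), with a round orange dot on the lid. 34 mm (its x) by 44 mm (its y), 25 mm high. Origin: centre of its underside, z up. Grasp across x (34 mm). It belongs to another job; leave it.
- liner_red: Red liner, 89 (x) x 61 (y) x 2 mm on the floor of one of four compartments of a fixed grey tray (196 x 140 mm); which colour lies where varies. Origin: centre of its underside, 29 mm above the worktop (the tray stands on feet); z up. Compartment, centred on it: 92 x 64 mm inside, walls 4 mm thick, 8 mm above the liner's top. Fingers fit only along x, opened to 55 mm at most.
- liner_green: Green liner, 89 (x) x 61 (y) x 2 mm on the floor of one of four compartments of a fixed grey tray (196 x 140 mm); which colour lies where varies. Origin: centre of its underside, 29 mm above the worktop (the tray stands on feet); z up. Compartment, centred on it: 92 x 64 mm inside, walls 4 mm thick, 8 mm above the liner's top. Fingers fit only along x, opened to 55 mm at most.
- liner_white: White liner, 89 (x) x 61 (y) x 2 mm on the floor of one of four compartments of a fixed grey tray (196 x 140 mm); which colour lies where varies. Origin: centre of its underside, 29 mm above the worktop (the tray stands on feet); z up. Compartment, centred on it: 92 x 64 mm inside, walls 4 mm thick, 8 mm above the liner's top. Fingers fit only along x, opened to 55 mm at most.
- liner_blue: Blue liner, 89 (x) x 61 (y) x 2 mm on the floor of one of four compartments of a fixed grey tray (196 x 140 mm); which colour lies where varies. Origin: centre of its underside, 29 mm above the worktop (the tray stands on feet); z up. Compartment, centred on it: 92 x 64 mm inside, walls 4 mm thick, 8 mm above the liner's top. Fingers fit only along x, opened to 55 mm at most.
Mind the look-alikes: they are no part of the job. Leave any pink or purple look-alike of the box_orange alone.

How it is judged:
By the outcome, as a careful person would: the job done as asked, in the order asked, and still so for the second after the job is handed in, with the robot touching nothing.
It also fails if it takes over 93 s, if anything falls off the work surface, if the arm or the gripper's body presses on something with over 40 N, if the wrist force passes 120 N, or if a joint passes its speed limit or range.

## Working session

There is one attempt and no reset: what is moved stays moved. The work goes in short steps, Python scripts to look and compute and a tool call to move; the robot and the scene stay as the last step left them, time stands still between calls to the robot, and variables do not carry over. Pictures are saved under pics/ and viewed, at most 14 in all, crops included, and the job is handed in when it is done.

Besides the shell and the picture viewer there is one more tool, called after "Request:" by a JSON object that holds its "fn" and its "kwargs". jog_arm: Moves the arm, as the interface text tells. Its arguments: {"type":"object","properties":{"deltas":{"type":"array"},"squeeze":{"type":"number"}},"required":["deltas"]}

```bash
mkdir -p pics; cat > h.py <<'E'
import numpy as np,cv2
from workcell import robot,viewer,order
def snap(n,f):
    c=viewer.camera(n); cv2.imwrite(f'pics/{f}.png',c['pixels'][:,:,::-1]); np.savez(f'pics/{f}.npz',**c); return c
def p2w(f,u,v,z):
    c=np.load(f'pics/{f}.npz'); T=c['cam_to_world']
    d=T[:3,:3]@np.array([(u-c['cx'])/c['fx'],-(v-c['cy'])/c['fy'],-1]); o=T[:3,3]
    return o+d*(z-o[2])/d[2]
def crop(f,u0,v0,u1,v1,s,out):
    im=cv2.imread(f'pics/{f}.png')[v0:v1,u0:u1]; cv2.imwrite(f'pics/{out}.png',cv2.resize(im,None,fx=s,fy=s,interpolation=cv2.INTER_CUBIC))
E
python3 - <<'E'
from h import *
for n in('top','side'):
    c=snap(n,n+'0'); print({k:c[k] for k in c if k!='pixels'})
a=cv2.imread('pics/top0.png');
s=robot.state();print(s['eef_pos'],s['tool_rot'],s['time_s'])
E
```

```text
{'fx': 450.88834549732775, 'fy': 450.88834549732775, 'cx': 263.18964685541744, 'cy': 187.75737074293147, 'cam_to_world': array([[ 0.00739124,  0.98405201, -0.17772736,  0.39726999],
       [-0.99963428,  0.01189455,  0.0242862 , -0.28458608],
       [ 0.02601287,  0.17748286,  0.98378004,  1.09676199],
       [ 0.        ,  0.        ,  0.        ,  1.        ]])}
{'fx': 355.54228509997023, 'fy': 355.54228509997023, 'cx': 247.1575057216318, 'cy': 191.48720479770878, 'cam_to_world': array([[-0.95691263,  0.17355608, -0.23280142,  0.37393376],
       [-0.29006485, -0.53422475,  0.79401908,  0.39535805],
       [ 0.01343856,  0.8273344 ,  0.56154893,  0.51777547],
       [ 0.        ,  0.        ,  0.        ,  1.        ]])}
[ 0.19813051 -0.5922906   0.23052269] [-7.27187432e-04  9.86995570e-01  1.60745740e-01 -1.54237482e-04] 0.1
```

View pics/top0.png

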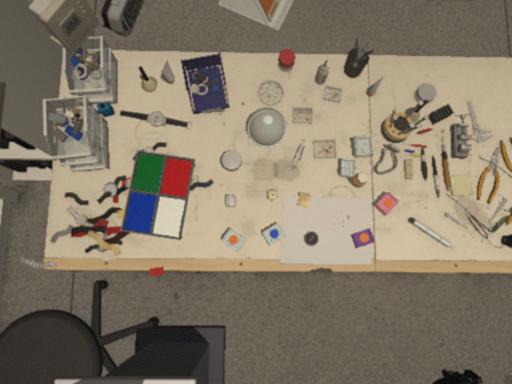

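View pics/side0.png

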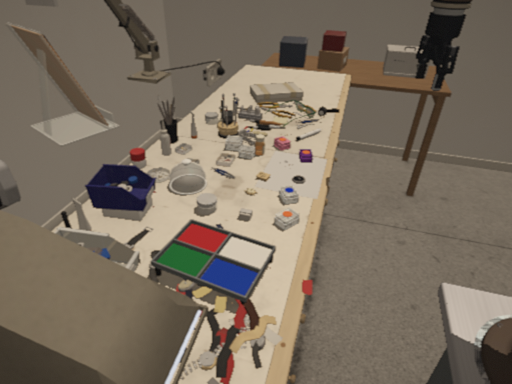

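```bash
python3 - <<'E'
from h import *
crop('top0',215,170,375,255,5,'c1')
crop('top0',115,140,245,245,5,'c2')
E
```

```text
(no output)
```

View pics/c1.png

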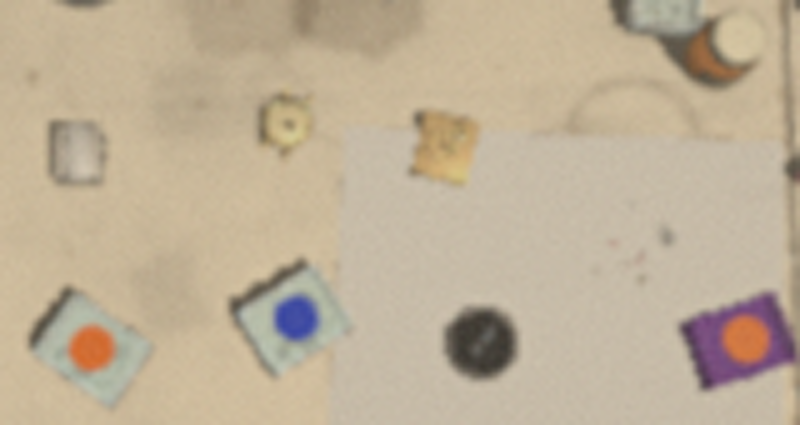

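View pics/c2.png

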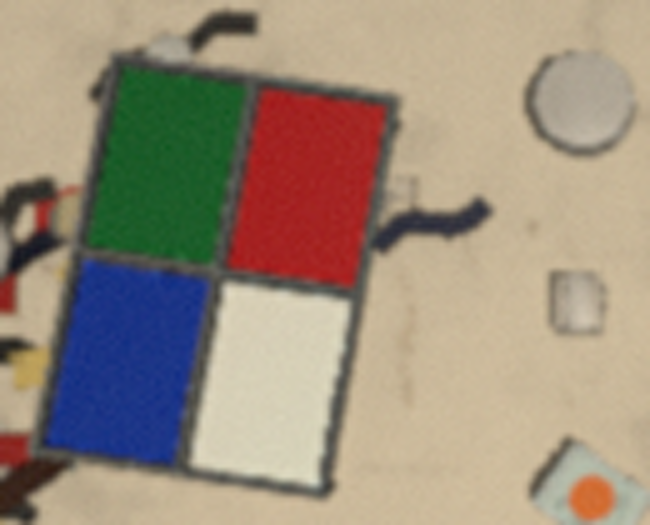

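```bash
python3 - <<'E'
from h import *
crop('top0',258,218,290,250,12,'t1');crop('top0',296,186,328,218,12,'t2');crop('top0',215,185,247,217,12,'t3');
crop('side0',240,170,310,230,5,'t4')
crop('side0',265,175,315,212,8,'t5')
I=lambda n:cv2.imread(f'pics/{n}.png')
a=np.hstack([I('t1'),I('t2')]);
b=np.hstack([I('t3'),cv2.resize(I('t5'),(384,284))[:,:,:]] if 0 else [I('t3'),np.vstack([cv2.resize(I('t5'),(384,284)),np.zeros((100,384,3),np.uint8)])])
cv2.imwrite('pics/c3.png',cv2.resize(np.vstack([a,b]),(600,600)))
# tray: liner colour masks
im=cv2.cvtColor(I('top0'),cv2.COLOR_BGR2HSV).astype(int)
roi=np.zeros(im.shape[:2],bool);roi[148:242,118:200]=1
H,S,V=im[...,0],im[...,1],im[...,2]
ms=dict(red=((H<8)|(H>172))&(S>150),green=(H>50)&(H<80)&(S>120),blue=(H>105)&(H<125)&(S>130),white=(V>190)&(S<60))
for k,m in ms.items():
    m=(m&roi).astype(np.uint8);n,l,st,ce=cv2.connectedComponentsWithStats(m);i=1+np.argmax(st[1:,4]);
    r=cv2.minAreaRect(np.argwhere(l==i)[:,::-1].astype(np.float32)); bp=cv2.boxPoints(r)
    P=[p2w('top0',*q,.031) for q in bp];c=p2w('top0',*r[0],.031);e=P[1]-P[0];f=P[2]-P[1];
    L=e if np.hypot(*e[:2])>np.hypot(*f[:2]) else f
    print(k,st[i,4],c[:2].round(4),np.linalg.norm(e).round(4),np.linalg.norm(f).round(4),'xang',(np.degrees(np.arctan2(L[1],L[0]))%180).round(1))
for k,(u,v,z) in dict(holder=(77,152,.018),move=(445,147,.01),case=(481,343,.009),blue=(296,319,.025),orange=(92,348,.025),gold=(286,124,.009),purple=(742,340,.025)).items():print(k,p2w('top0',215+(u-2)/5,170+(v-2)/5,z).round(4))
E
```

```text
red 925 [ 0.6138 -0.1012] 0.0907 0.0613 xang 172.3
green 886 [ 0.6238 -0.0336] 0.0891 0.0598 xang 172.6
blue 965 [ 0.5281 -0.0201] 0.0905 0.0615 xang 172.6
white 883 [ 0.5187 -0.0877] 0.0873 0.0575 xang 172.0
holder [ 0.5611 -0.2312  0.018 ]
move [ 0.5669 -0.4104  0.01  ]
case [ 0.4716 -0.4271  0.009 ]
blue [ 0.4811 -0.3371  0.025 ]
orange [ 0.4665 -0.2406  0.025 ]
gold [ 0.5775 -0.3326  0.009 ]
purple [ 0.4731 -0.5498  0.025 ]
```

View pics/c3.png

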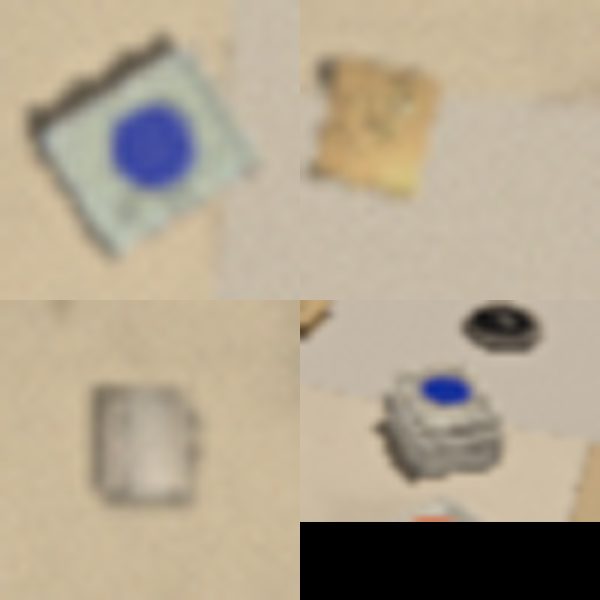

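The top view shows:
- The tray has its liners at green (149,173), red (177,177), blue (140,211) and white (169,217).
- Black round case at (311,238). The gold head at (272,195) is smaller and light-dialled, so I leave it.
- Brass movement at (304,199) and grey holder at (230,200).
- Clear box with the blue dot at (274,234), confirmed in the enlarged crop. The clear box with the orange dot (233,239) and the purple and pink look-alikes stay where they are.

The case goes first.

```bash
cat >> h.py <<'E'
from scipy.spatial.transform import Rotation as R
def plan(*wps,step=.035):
    s=robot.state(); p=np.array(s['eef_pos']); w,x,y,z=s['tool_rot']; r=R.from_quat([x,y,z,w])
    print('t',s['time_s'],'p',p.round(4),'w',round(s['gripper_width'],4),'F',np.round(s['force'],1))
    for X,Y,Z,psi in wps:
        a=np.radians(psi); r2=R.from_matrix(np.array([[-np.sin(a),np.cos(a),0],[np.cos(a),np.sin(a),0],[0,0,-1]]))
        d=r.inv().apply(np.array([X,Y,Z])-p); n=max(1,int(np.ceil(np.linalg.norm(d)/step)))
        rv=(r.inv()*r2).as_rotvec(); m=int(np.ceil(np.linalg.norm(rv)/.122))
        print(f'shift {n} x',(d/n).round(4),'tot',d.round(4),f' then turn {m} x',(rv/max(m,1)).round(4)); p=np.array([X,Y,Z]); r=r2
E
python3 - <<'E'
from h import *
print(p2w('top0',273.9,234.05,.025),p2w('top0',296+78/9.375,186+128/9.375,.01),p2w('top0',230.15,199.9,.018))
plan((.4716,-.4271,.12,-7.6),(.4716,-.4271,.003,-7.6))
E
```

```text
[ 0.47954296 -0.33730019  0.025     ] [ 0.56527182 -0.41219445  0.01      ] [ 0.56138773 -0.23160625  0.018     ]
t 0.1 p [ 0.1981 -0.5923  0.2305] w 0.0852 F [ 0.7  1.  -0.3]
shift 10 x [ 0.0312 -0.007   0.0111] tot [ 0.3118 -0.0697  0.1106]  then turn 10 x [-1.000e-04 -1.000e-04 -1.115e-01]
shift 4 x [0.     0.     0.0292] tot [0.    0.    0.117]  then turn 0 x [0. 0. 0.]
```

Request:
{"fn": "jog_arm", "kwargs": {"deltas": [[[0.05, 0.0312, -0.007, 0.011, 0, 0, 0], [0.05, 0.0312, -0.007, 0.011, 0, 0, 0], [0.05, 0.0312, -0.007, 0.011, 0, 0, 0], [0.05, 0.0312, -0.007, 0.011, 0, 0, 0], [0.05, 0.0312, -0.007, 0.011, 0, 0, 0], [0.05, 0.0312, -0.007, 0.011, 0, 0, 0], [0.05, 0.0312, -0.007, 0.011, 0, 0, 0], [0.05, 0.0312, -0.007, 0.011, 0, 0, 0], [0.05, 0.0312, -0.007, 0.011, 0, 0, 0], [0.05, 0.0312, -0.007, 0.011, 0, 0, 0]]]}}

```text
time_s: 0.93
eef_pos: [0.4728, -0.4262, 0.1203]
tool_rot: [-0.0, 0.987, 0.161, -0.0]
force: [0.6, -0.3, 0.1]
gripper_width: 0.0497
finger_force: 0.0
```

Request:
{"fn": "jog_arm", "kwargs": {"deltas": [[[0.05, 0, 0, 0, 0, 0, -0.1115], [0.05, 0, 0, 0, 0, 0, -0.1115], [0.05, 0, 0, 0, 0, 0, -0.1115], [0.05, 0, 0, 0, 0, 0, -0.1115], [0.05, 0, 0, 0, 0, 0, -0.1115], [0.05, 0, 0, 0, 0, 0, -0.1115], [0.05, 0, 0, 0, 0, 0, -0.1115], [0.05, 0, 0, 0, 0, 0, -0.1115], [0.05, 0, 0, 0, 0, 0, -0.1115], [0.05, 0, 0, 0, 0, 0, -0.1115], [0.05, 0, 0, 0, 0, 0, 0], [0.05, 0, 0, 0, 0, 0, 0]]]}}

```text
time_s: 1.93
eef_pos: [0.4716, -0.4274, 0.1209]
tool_rot: [-0.0, 0.754, 0.657, 0.0]
force: [0.4, 0.8, 0.2]
gripper_width: 0.0502
finger_force: 0.0
```

```bash
python3 - <<'E'
from h import *
snap('top','top1'); plan((.4716,-.4271,.03,-7.6),(.4716,-.4271,.003,-7.6))
s=robot.state();w,x,y,z=s['tool_rot'];print(R.from_quat([x,y,z,w]).as_matrix().round(3))
E
```

```text
t 1.9833 p [ 0.4717 -0.4273  0.1209] w 0.0501 F [-0.1  0.9  0.1]
shift 3 x [ 0.0001 -0.      0.0303] tot [ 0.0002 -0.0001  0.0909]  then turn 1 x [-0.0004 -0.0005 -0.0044]
shift 1 x [0.    0.    0.027] tot [0.    0.    0.027]  then turn 0 x [0. 0. 0.]
[[ 0.137  0.991 -0.   ]
 [ 0.991 -0.137  0.001]
 [ 0.    -0.    -1.   ]]
```

Request:
{"fn": "jog_arm", "kwargs": {"deltas": [[[0.05, 0, 0, 0.03, 0, 0, 0], [0.05, 0, 0, 0.03, 0, 0, 0], [0.05, 0, 0, 0.03, 0, 0, 0], [0.05, 0, 0, 0.015, 0, 0, 0], [0.05, 0, 0, 0.008, 0, 0, 0], [0.05, 0, 0, 0.004, 0, 0, 0], [0.05, 0, 0, 0, 0, 0, 0]]]}}

```text
time_s: 2.57
eef_pos: [0.472, -0.4272, 0.004]
tool_rot: [-0.0, 0.753, 0.658, -0.0]
force: [-0.3, -0.4, -0.1]
gripper_width: 0.0501
finger_force: 0.0
```

Request:
{"fn": "jog_arm", "kwargs": {"deltas": [[[0.02, 0, 0, 0, 0, 0, 0], [0.02, 0, 0, 0, 0, 0, 0], [0.02, 0, 0, 0, 0, 0, 0], [0.02, 0, 0, 0, 0, 0, 0], [0.02, 0, 0, 0, 0, 0, 0], [0.02, 0, 0, 0, 0, 0, 0]]], "squeeze": 35}}

```text
time_s: 3.07
eef_pos: [0.4744, -0.429, 0.0084]
tool_rot: [0.003, 0.753, 0.658, 0.001]
force: [-1.7, 1.6, 15.3]
gripper_width: 0.0197
finger_force: 7.8
```

```bash
python3 - <<'E'
from h import *
snap('side','side2');snap('top','top2')
crop('side2',260,130,330,190,8,'c4');crop('top2',280,205,350,260,8,'c5')
I=lambda n:cv2.imread(f'pics/{n}.png')
cv2.imwrite('pics/c6.png',cv2.resize(np.vstack([I('c4'),I('c5')]),(370,600)))
E
```

```text
(no output)
```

View pics/c6.png

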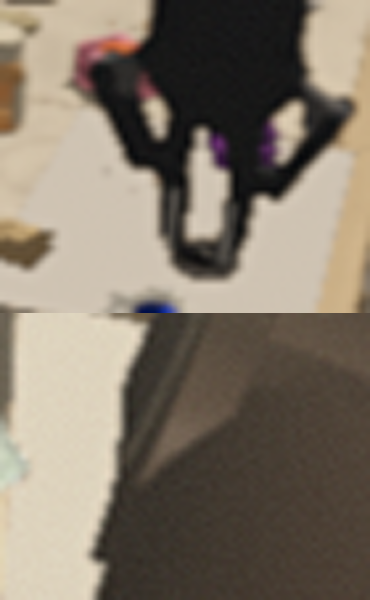

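The fingers rode over the rim: they stand on the dial at about (205,265) in the crop. I'll lift, look again and go lower.

Request:
{"fn": "jog_arm", "kwargs": {"deltas": [[[0.02, 0, 0, -0.01, 0, 0, 0], [0.046, 0, 0, -0.03, 0, 0, 0], [0.046, 0, 0, -0.03, 0, 0, 0], [0.046, 0, -0.04, -0.03, 0, 0, 0], [0.046, 0, -0.04, 0, 0, 0, 0], [0.046, 0, -0.04, 0, 0, 0, 0], [0.046, 0, -0.04, 0, 0, 0, 0], [0.046, 0, 0, 0, 0, 0, 0]]]}}

```text
time_s: 3.83
eef_pos: [0.3112, -0.4069, 0.0998]
tool_rot: [-0.002, 0.755, 0.656, -0.002]
force: [-1.6, -0.1, -0.6]
gripper_width: 0.0459
finger_force: 0.0
```

```bash
python3 - <<'E'
from h import *
snap('side','side3');snap('top','top3')
crop('side3',265,150,335,205,8,'c4');crop('top3',285,210,355,265,8,'c5')
I=lambda n:cv2.imread(f'pics/{n}.png')
cv2.imwrite('pics/c7.png',cv2.resize(np.vstack([I('c4'),I('c5')]),(382,600)))
E
```

```text
(no output)
```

View pics/c7.png

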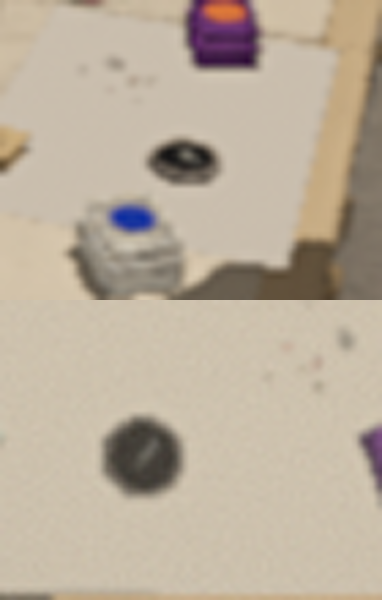

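```bash
python3 - <<'E'
from h import *
print(p2w('side3',298.6,179.0,.009),p2w('top3',310.9,238.4,.009))
plan((.4712,-.4275,.10,-7.6),(.4712,-.4275,.0,-7.6),step=.04)
E
```

```text
[ 0.47025567 -0.42431664  0.009     ] [ 0.47114852 -0.42737802  0.009     ]
t 3.9333 p [ 0.3186 -0.4079  0.1008] w 0.0458 F [0.3 0.4 0.2]
shift 4 x [0.0003 0.0385 0.0002] tot [0.0013 0.1539 0.0009]  then turn 1 x [ 0.0007  0.002  -0.0035]
shift 3 x [0.     0.     0.0333] tot [0.  0.  0.1]  then turn 0 x [0. 0. 0.]
```

Request:
{"fn": "jog_arm", "kwargs": {"deltas": [[[0.045, 0.0003, 0.0385, 0, 0, 0, 0], [0.045, 0.0003, 0.0385, 0, 0, 0, 0], [0.045, 0.0003, 0.0385, 0, 0, 0, 0], [0.045, 0.0003, 0.0385, 0, 0, 0, 0], [0.045, 0, 0, 0.03, 0, 0, 0], [0.045, 0, 0, 0.03, 0, 0, 0], [0.045, 0, 0, 0.02, 0, 0, 0], [0.045, 0, 0, 0.01, 0, 0, 0], [0.045, 0, 0, 0.006, 0, 0, 0], [0.045, 0, 0, 0, 0, 0, 0]]]}}

```text
time_s: 4.77
eef_pos: [0.4735, -0.4259, 0.0028]
tool_rot: [-0.0, 0.752, 0.659, 0.0]
force: [-0.6, -1.1, -0.5]
gripper_width: 0.045
finger_force: 0.0
```

Request:
{"fn": "jog_arm", "kwargs": {"deltas": [[[0.045, 0, 0, 0.002, 0, 0, 0], [0.045, 0, 0, 0.001, 0, 0, 0], [0.045, 0, 0, 0, 0, 0, 0]]]}}

```text
time_s: 5.02
eef_pos: [0.4734, -0.4269, 0.0015]
tool_rot: [0.001, 0.753, 0.658, 0.0]
force: [0.1, -1.0, 0.8]
gripper_width: 0.0449
finger_force: 0.0
```

Request:
{"fn": "jog_arm", "kwargs": {"deltas": [[[0.045, 0, -0.002, 0.001, 0, 0, 0], [0.045, 0, 0, 0.001, 0, 0, 0], [0.045, 0, 0, 0.001, 0, 0, 0], [0.045, 0, 0, 0, 0, 0, 0]]]}}

```text
time_s: 5.35
eef_pos: [0.4706, -0.4263, -0.0021]
tool_rot: [0.0, 0.753, 0.658, -0.0]
force: [-2.1, 1.4, 5.2]
gripper_width: 0.0449
finger_force: 2.8
```

Request:
{"fn": "jog_arm", "kwargs": {"deltas": [[[0.045, 0, 0, -0.0015, 0, 0, 0], [0.03, 0, 0, 0, 0, 0, 0], [0.03, 0, 0, 0, 0, 0, 0], [0.03, 0, 0, 0, 0, 0, 0], [0.03, 0, 0, 0, 0, 0, 0], [0.03, 0, 0, 0, 0, 0, 0]]], "squeeze": 35}}

```text
time_s: 5.85
eef_pos: [0.4712, -0.4263, -0.0004]
tool_rot: [0.001, 0.753, 0.659, 0.0]
force: [-1.4, 0.5, 5.8]
gripper_width: 0.0333
finger_force: 34.5
```

Request:
{"fn": "jog_arm", "kwargs": {"deltas": [[[0.03, 0, 0, -0.005, 0, 0, 0], [0.03, 0, 0, -0.015, 0, 0, 0], [0.03, 0, 0, -0.03, 0, 0, 0], [0.03, 0, 0, -0.03, 0, 0, 0], [0.03, 0, 0, -0.03, 0, 0, 0], [0.03, 0, 0, 0, 0, 0, 0]]]}}

```text
time_s: 6.35
eef_pos: [0.4737, -0.4279, 0.1153]
tool_rot: [0.005, 0.753, 0.659, 0.001]
force: [0.7, -1.3, -0.2]
gripper_width: 0.0332
finger_force: 34.9
```

```bash
python3 - <<'E'
from h import *
snap('side','side4')
crop('side4',250,90,350,190,6,'c8')
plan((.4712,-.4275,.15,-7.6),(.6138,-.1012,.15,-7.6),(.6138,-.1012,.045,-7.6),step=.04)
E
```

```text
t 6.4 p [ 0.4727 -0.4273  0.1126] w 0.0332 F [ 0.4 -0.  -0.8]
shift 1 x [-0.0005 -0.0012 -0.0374] tot [-0.0005 -0.0012 -0.0374]  then turn 1 x [ 0.0055  0.0035 -0.0005]
shift 9 x [0.038  0.0109 0.    ] tot [0.3423 0.0982 0.    ]  then turn 0 x [0. 0. 0.]
shift 3 x [0.    0.    0.035] tot [0.    0.    0.105]  then turn 0 x [0. 0. 0.]
```

View pics/c8.png

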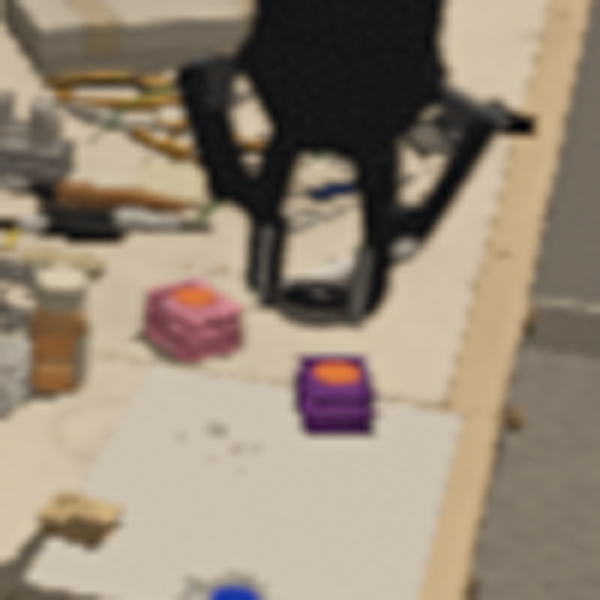

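Case held level between the pads. On to the red liner.

Request:
{"fn": "jog_arm", "kwargs": {"deltas": [[[0.03, 0, 0, -0.037, 0.0055, 0.0035, 0], [0.03, 0.038, 0.0109, 0, 0, 0, 0], [0.03, 0.038, 0.0109, 0, 0, 0, 0], [0.03, 0.038, 0.0109, 0, 0, 0, 0], [0.03, 0.038, 0.0109, 0, 0, 0, 0], [0.03, 0.038, 0.0109, 0, 0, 0, 0], [0.03, 0.038, 0.0109, 0, 0, 0, 0], [0.03, 0.038, 0.0109, 0, 0, 0, 0], [0.03, 0.038, 0.0109, 0, 0, 0, 0], [0.03, 0.038, 0.0109, 0, 0, 0, 0], [0.03, 0, 0, 0, 0, 0, 0], [0.03, 0, 0, 0, 0, 0, 0]]]}}

```text
time_s: 7.4
eef_pos: [0.6136, -0.096, 0.1455]
tool_rot: [-0.004, 0.751, 0.661, -0.0]
force: [-0.4, -1.8, -0.6]
gripper_width: 0.0331
finger_force: 35.1
```

```bash
python3 - <<'E'
from h import *
plan((.6138,-.1012,.15,-7.6),(.6138,-.1012,.032,-7.6),step=.04)
E
```

```text
t 7.4 p [ 0.6136 -0.096   0.1455] w 0.0331 F [-0.4 -1.8 -0.6]
shift 1 x [-0.0051  0.0008 -0.0046] tot [-0.0051  0.0008 -0.0046]  then turn 1 x [-0.0069 -0.0051  0.0056]
shift 3 x [0.     0.     0.0393] tot [0.    0.    0.118]  then turn 0 x [0. 0. 0.]
```

Request:
{"fn": "jog_arm", "kwargs": {"deltas": [[[0.03, -0.002, 0, 0, 0, 0, 0], [0.03, 0, 0, 0.03, 0, 0, 0], [0.03, 0, 0, 0.03, 0, 0, 0], [0.03, 0, 0, 0.02, 0, 0, 0], [0.03, 0, 0, 0.01, 0, 0, 0], [0.03, 0, 0, 0, 0, 0, 0], [0.03, 0, 0, 0, 0, 0, 0]]]}}

```text
time_s: 7.98
eef_pos: [0.6124, -0.1029, 0.0565]
tool_rot: [-0.003, 0.753, 0.658, -0.001]
force: [0.2, 0.5, -0.0]
gripper_width: 0.0328
finger_force: 35.1
```

```bash
python3 - <<'E'
from h import *
plan((.6138,-.1012,.032,-7.6),step=.04)
E
```

```text
t 7.9833 p [ 0.6124 -0.1029  0.0565] w 0.0328 F [ 0.2  0.5 -0. ]
shift 1 x [0.0018 0.0013 0.0245] tot [0.0018 0.0013 0.0245]  then turn 1 x [-0.006  -0.0032 -0.0019]
```

Request:
{"fn": "jog_arm", "kwargs": {"deltas": [[[0.03, 0, 0, 0.01, -0.006, -0.003, 0], [0.03, 0, 0, 0.008, 0, 0, 0], [0.03, 0, 0, 0.004, 0, 0, 0], [0.03, 0, 0, 0.0015, 0, 0, 0], [0.03, 0, 0, 0, 0, 0, 0]]]}}

```text
time_s: 8.4
eef_pos: [0.6127, -0.1017, 0.0331]
tool_rot: [0.0, 0.753, 0.659, 0.0]
force: [0.4, -0.1, -0.3]
gripper_width: 0.0327
finger_force: 35.1
```

Request:
{"fn": "jog_arm", "kwargs": {"deltas": [[[0.03, 0, 0, 0.001, 0, 0, 0], [0.03, 0, 0, 0.001, 0, 0, 0], [0.03, 0, 0, 0, 0, 0, 0]]]}}

```text
time_s: 8.65
eef_pos: [0.6127, -0.1016, 0.0311]
tool_rot: [0.0, 0.753, 0.659, 0.0]
force: [-0.6, 0.4, 0.1]
gripper_width: 0.0331
finger_force: 35.1
```

Request:
{"fn": "jog_arm", "kwargs": {"deltas": [[[0.037, 0, 0, 0, 0, 0, 0], [0.047, 0, 0, 0, 0, 0, 0], [0.047, 0, 0, 0, 0, 0, 0], [0.047, 0, 0, -0.005, 0, 0, 0], [0.047, 0, 0, -0.015, 0, 0, 0], [0.047, 0, 0, -0.035, 0, 0, 0], [0.047, 0, 0, -0.035, 0, 0, 0], [0.047, 0, 0, -0.03, 0, 0, 0], [0.047, 0, 0, 0, 0, 0, 0]]]}}

```text
time_s: 9.4
eef_pos: [0.6162, -0.1015, 0.1582]
tool_rot: [0.004, 0.753, 0.659, 0.004]
force: [1.3, 1.1, -0.4]
gripper_width: 0.0472
finger_force: 0.0
```

```bash
python3 - <<'E'
from h import *
plan((.566,-.411,.14,-12),(.566,-.411,.0,-12),step=.038)
E
```

```text
t 9.4 p [ 0.6162 -0.1015  0.1582] w 0.0472 F [ 1.3  1.1 -0.4]
shift 9 x [-0.0348 -0.001   0.002 ] tot [-0.3134 -0.0089  0.0179]  then turn 1 x [ 0.0108 -0.001   0.0764]
shift 4 x [0.    0.    0.035] tot [0.   0.   0.14]  then turn 0 x [0. 0. 0.]
```

Request:
{"fn": "jog_arm", "kwargs": {"deltas": [[[0.044, -0.0348, -0.001, 0.002, 0, 0, 0], [0.044, -0.0348, -0.001, 0.002, 0, 0, 0], [0.044, -0.0348, -0.001, 0.002, 0, 0, 0], [0.044, -0.0348, -0.001, 0.002, 0, 0, 0], [0.044, -0.0348, -0.001, 0.002, 0, 0, 0], [0.044, -0.0348, -0.001, 0.002, 0, 0, 0], [0.044, -0.0348, -0.001, 0.002, 0, 0, 0], [0.044, -0.0348, -0.001, 0.002, 0, 0, 0], [0.044, -0.0348, -0.001, 0.002, 0, 0, 0], [0.044, 0, 0, 0, 0, 0, 0.076], [0.044, 0, 0, 0, 0, 0, 0], [0.044, 0, 0, 0, 0, 0, 0]]]}}

```text
time_s: 10.4
eef_pos: [0.5621, -0.4105, 0.1327]
tool_rot: [-0.0, 0.777, 0.63, 0.001]
force: [0.4, 1.1, 0.4]
gripper_width: 0.0439
finger_force: 0.0
```

```bash
python3 - <<'E'
from h import *
plan((.566,-.411,.0,-12),step=.5)
snap('top','top5');crop('top5',120,140,200,240,6,'c9')
E
```

```text
t 10.4 p [ 0.5621 -0.4105  0.1327] w 0.0439 F [0.4 1.1 0.4]
shift 1 x [0.0002 0.0038 0.1327] tot [0.0002 0.0038 0.1327]  then turn 1 x [ 0.0005 -0.0012  0.0018]
```

View pics/c9.png

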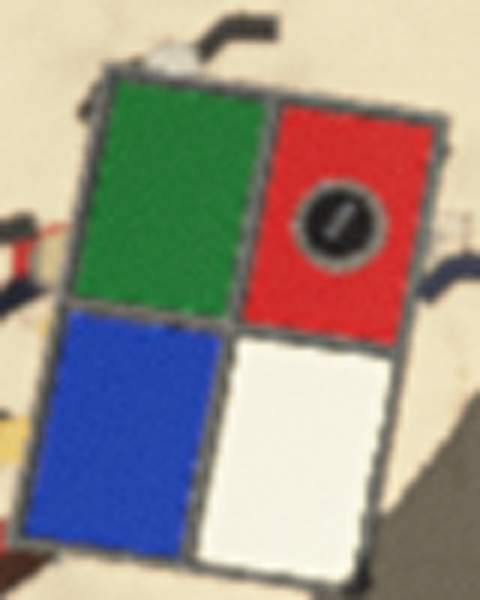

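The case lies flat, dial up, in the middle of the red liner at (340,225). Next the movement.

Request:
{"fn": "jog_arm", "kwargs": {"deltas": [[[0.044, 0, 0.004, 0.03, 0, 0, 0], [0.044, 0, 0, 0.03, 0, 0, 0], [0.044, 0, 0, 0.03, 0, 0, 0], [0.044, 0, 0, 0.02, 0, 0, 0], [0.044, 0, 0, 0.012, 0, 0, 0], [0.044, 0, 0, 0.006, 0, 0, 0], [0.044, 0, 0, 0, 0, 0, 0], [0.044, 0, 0, 0, 0, 0, 0]]]}}

```text
time_s: 11.12
eef_pos: [0.5671, -0.4114, 0.006]
tool_rot: [0.001, 0.777, 0.63, 0.001]
force: [-0.3, 0.2, 0.1]
gripper_width: 0.0441
finger_force: 0.0
```

Request:
{"fn": "jog_arm", "kwargs": {"deltas": [[[0.044, 0, 0, 0.003, 0, 0, 0], [0.044, 0, 0, 0.002, 0, 0, 0], [0.044, 0, 0, 0, 0, 0, 0], [0.02, 0, 0, 0, 0, 0, 0], [0.02, 0, 0, 0, 0, 0, 0], [0.02, 0, 0, 0, 0, 0, 0], [0.02, 0, 0, 0, 0, 0, 0], [0.02, 0, 0, 0, 0, 0, 0]]], "squeeze": 30}}

```text
time_s: 11.78
eef_pos: [0.5663, -0.4119, 0.0005]
tool_rot: [0.0, 0.777, 0.629, 0.0]
force: [-1.3, 0.4, 5.6]
gripper_width: 0.0304
finger_force: 30.0
```

Request:
{"fn": "jog_arm", "kwargs": {"deltas": [[[0.02, 0, 0, -0.005, 0, 0, 0], [0.02, 0, 0, -0.015, 0, 0, 0], [0.02, 0, 0, -0.03, 0, 0, 0], [0.02, 0, 0, -0.03, 0, 0, 0], [0.02, 0, 0, -0.03, 0, 0, 0], [0.02, 0, 0, -0.03, 0, 0, 0], [0.02, 0, 0, 0, 0, 0, 0], [0.02, 0, 0, 0, 0, 0, 0]]]}}

```text
time_s: 12.45
eef_pos: [0.5673, -0.4124, 0.1434]
tool_rot: [0.002, 0.777, 0.629, 0.001]
force: [-0.1, 0.3, -1.6]
gripper_width: 0.0308
finger_force: 29.9
```

```bash
python3 - <<'E'
from h import *
snap('side','side6')
crop('side6',220,70,320,170,5,'c10')
plan((.6235,-.034,.15,-7.6),(.6235,-.034,.032,-7.6),step=.04)
E
```

```text
t 12.5 p [ 0.5662 -0.4118  0.1412] w 0.0309 F [-0.1  0.4 -1.7]
shift 10 x [ 0.0382 -0.0022 -0.0009] tot [ 0.3815 -0.0223 -0.009 ]  then turn 1 x [ 0.0019  0.0003 -0.0763]
shift 3 x [0.     0.     0.0393] tot [0.    0.    0.118]  then turn 0 x [0. 0. 0.]
```

View pics/c10.png

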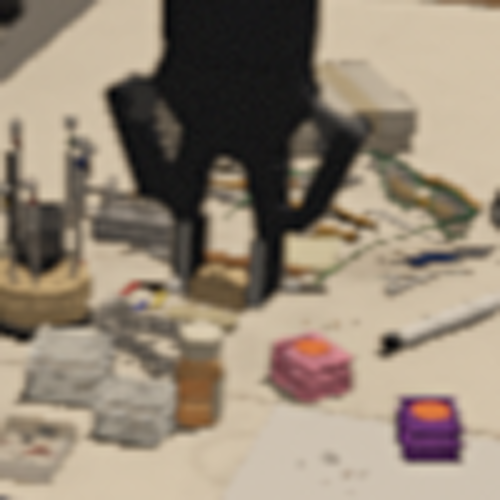

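Movement held level between the pads, (220,285) in the crop.

Request:
{"fn": "jog_arm", "kwargs": {"deltas": [[[0.02, 0.0381, -0.0022, -0.0009, 0, 0, 0], [0.02, 0.0381, -0.0022, -0.0009, 0, 0, 0], [0.02, 0.0381, -0.0022, -0.0009, 0, 0, 0], [0.02, 0.0381, -0.0022, -0.0009, 0, 0, 0], [0.02, 0.0381, -0.0022, -0.0009, 0, 0, 0], [0.02, 0.0381, -0.0022, -0.0009, 0, 0, 0], [0.02, 0.0381, -0.0022, -0.0009, 0, 0, 0], [0.02, 0.0381, -0.0022, -0.0009, 0, 0, 0], [0.02, 0.0381, -0.0022, -0.0009, 0, 0, 0], [0.02, 0.0381, -0.0022, -0.0009, 0, 0, 0], [0.02, 0, 0, 0, 0, 0, -0.076], [0.02, 0, 0, 0, 0, 0, 0]]]}}

```text
time_s: 13.5
eef_pos: [0.6228, -0.0302, 0.1478]
tool_rot: [-0.001, 0.749, 0.662, 0.0]
force: [0.4, -0.5, -1.2]
gripper_width: 0.0312
finger_force: 29.9
```

Request:
{"fn": "jog_arm", "kwargs": {"deltas": [[[0.02, 0, 0, 0.02, 0, 0, 0], [0.02, 0, 0, 0.03, 0, 0, 0], [0.02, 0, 0, 0.03, 0, 0, 0], [0.02, 0, 0, 0.01, 0, 0, 0], [0.02, 0, 0, 0, 0, 0, 0], [0.02, 0, 0, 0, 0, 0, 0]]]}}

```text
time_s: 14.0
eef_pos: [0.6232, -0.0352, 0.0587]
tool_rot: [-0.0, 0.753, 0.658, -0.0]
force: [0.2, -0.2, 0.1]
gripper_width: 0.0308
finger_force: 29.9
```

```bash
python3 - <<'E'
from h import *
plan((.6235,-.034,.032,-7.6),step=.5)
E
```

```text
t 14.0 p [ 0.6232 -0.0352  0.0587] w 0.0308 F [ 0.2 -0.2  0.1]
shift 1 x [0.0012 0.0001 0.0267] tot [0.0012 0.0001 0.0267]  then turn 1 x [-0.001  -0.0002 -0.0021]
```

Request:
{"fn": "jog_arm", "kwargs": {"deltas": [[[0.02, 0, 0, 0.012, 0, 0, 0], [0.02, 0, 0, 0.009, 0, 0, 0], [0.02, 0, 0, 0.004, 0, 0, 0], [0.02, 0, 0, 0.001, 0, 0, 0], [0.02, 0, 0, 0, 0, 0, 0], [0.02, 0, 0, 0, 0, 0, 0]]]}}

```text
time_s: 14.5
eef_pos: [0.6238, -0.0343, 0.0333]
tool_rot: [0.0, 0.753, 0.659, 0.001]
force: [0.0, -0.1, -0.6]
gripper_width: 0.0308
finger_force: 29.9
```

Request:
{"fn": "jog_arm", "kwargs": {"deltas": [[[0.02, 0, 0, 0.001, 0, 0, 0], [0.02, 0, 0, 0.0007, 0, 0, 0], [0.02, 0, 0, 0, 0, 0, 0], [0.034, 0, 0, 0, 0, 0, 0], [0.044, 0, 0, 0, 0, 0, 0], [0.044, 0, 0, 0, 0, 0, 0], [0.044, 0, 0, -0.005, 0, 0, 0], [0.044, 0, 0, -0.015, 0, 0, 0], [0.044, 0, 0, -0.035, 0, 0, 0], [0.044, 0, 0, -0.035, 0, 0, 0], [0.044, 0, 0, -0.03, 0, 0, 0], [0.044, 0, 0, 0, 0, 0, 0]]]}}

```text
time_s: 15.5
eef_pos: [0.6271, -0.034, 0.1585]
tool_rot: [0.003, 0.753, 0.659, 0.004]
force: [1.7, -0.1, 0.4]
gripper_width: 0.0438
finger_force: 0.0
```

```bash
python3 - <<'E'
from h import *
plan((.5612,-.2315,.14,3),(.5612,-.2315,.001,3),step=.038)
E
```

```text
t 15.5 p [ 0.6271 -0.034   0.1585] w 0.0438 F [ 1.7 -0.1  0.4]
shift 6 x [-0.0341 -0.0066  0.003 ] tot [-0.2045 -0.0393  0.0178]  then turn 2 x [ 0.0054 -0.0003 -0.0927]
shift 4 x [0.     0.     0.0347] tot [0.    0.    0.139]  then turn 0 x [0. 0. 0.]
```

Request:
{"fn": "jog_arm", "kwargs": {"deltas": [[[0.042, -0.0341, -0.006, 0.002, 0, 0, 0], [0.042, -0.0341, -0.006, 0.002, 0, 0, 0], [0.042, -0.0341, -0.006, 0.002, 0, 0, 0], [0.042, -0.0341, -0.006, 0.002, 0, 0, 0], [0.042, -0.0341, -0.006, 0.002, 0, 0, 0], [0.042, -0.0341, -0.006, 0.002, 0, 0, 0], [0.042, 0, 0, 0, 0, 0, -0.0925], [0.042, 0, 0, 0, 0, 0, -0.0925], [0.042, 0, 0, 0.03, 0, 0, 0], [0.042, 0, 0, 0.03, 0, 0, 0], [0.042, 0, 0, 0, 0, 0, 0], [0.042, 0, 0, 0, 0, 0, 0]]]}}

```text
time_s: 16.5
eef_pos: [0.5597, -0.232, 0.0783]
tool_rot: [-0.001, 0.688, 0.725, -0.0]
force: [0.4, -0.3, 0.2]
gripper_width: 0.0421
finger_force: 0.0
```

```bash
python3 - <<'E'
from h import *
plan((.5612,-.2315,.001,3),step=.5)
E
```

```text
t 16.5 p [ 0.5597 -0.232   0.0783] w 0.0421 F [ 0.4 -0.3  0.2]
shift 1 x [0.0003 0.0017 0.0773] tot [0.0003 0.0017 0.0773]  then turn 1 x [-0.0024 -0.0019 -0.0001]
```

Request:
{"fn": "jog_arm", "kwargs": {"deltas": [[[0.042, 0, 0.001, 0.025, 0, 0, 0], [0.042, 0, 0, 0.025, 0, 0, 0], [0.042, 0, 0, 0.015, 0, 0, 0], [0.042, 0, 0, 0.008, 0, 0, 0], [0.042, 0, 0, 0.002, 0, 0, 0], [0.042, 0, 0, 0, 0, 0, 0], [0.042, 0, 0, 0, 0, 0, 0], [0.018, 0, 0, 0, 0, 0, 0], [0.018, 0, 0, 0, 0, 0, 0], [0.018, 0, 0, 0, 0, 0, 0], [0.018, 0, 0, 0, 0, 0, 0], [0.018, 0, 0, 0, 0, 0, 0]]], "squeeze": 30}}

```text
time_s: 17.5
eef_pos: [0.5628, -0.2327, 0.0058]
tool_rot: [0.001, 0.689, 0.725, 0.001]
force: [0.1, 0.4, 6.2]
gripper_width: 0.0259
finger_force: 30.1
```

Request:
{"fn": "jog_arm", "kwargs": {"deltas": [[[0.018, 0, 0, -0.005, 0, 0, 0], [0.018, 0, 0, -0.015, 0, 0, 0], [0.018, 0, 0, -0.03, 0, 0, 0], [0.018, 0, 0, -0.03, 0, 0, 0], [0.018, 0, 0, -0.03, 0, 0, 0], [0.018, 0, 0, 0, 0, 0, 0], [0.018, 0, 0, 0, 0, 0, 0]]]}}

```text
time_s: 18.08
eef_pos: [0.5629, -0.2329, 0.1166]
tool_rot: [0.002, 0.689, 0.725, 0.001]
force: [-1.1, -0.5, -0.5]
gripper_width: 0.0262
finger_force: 29.7
```

```bash
python3 - <<'E'
from h import *
snap('side','side7');snap('top','top7')
crop('side7',160,80,280,220,4,'c11a');crop('top7',118,140,198,240,4,'c11b')
I=lambda n:cv2.imread(f'pics/{n}.png')
b=I('c11b');cv2.imwrite('pics/c11.png',np.hstack([I('c11a'),cv2.resize(b,(320,560))[:, :]*1]))
plan((.5187,-.0877,.11,-7.6),(.5187,-.0877,.037,-7.6),step=.04)
E
```

```text
t 18.1833 p [ 0.5611 -0.2324  0.1138] w 0.026 F [ 1.   0.2 -1.1]
shift 4 x [ 0.0367 -0.0087  0.001 ] tot [ 0.1467 -0.0348  0.0038]  then turn 2 x [-0.0001 -0.0002  0.0923]
shift 2 x [0.     0.     0.0365] tot [0.    0.    0.073]  then turn 0 x [0. 0. 0.]
```

View pics/c11.png

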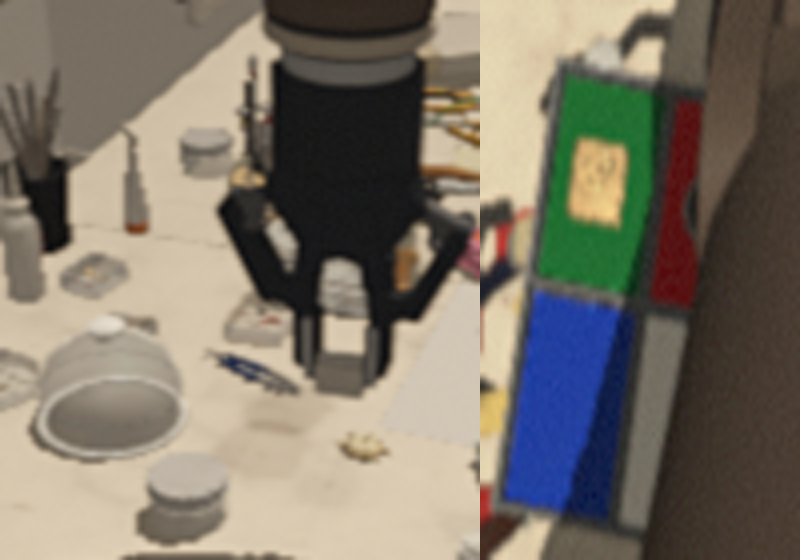

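The movement lies flat on the green liner at (600,180), and the holder hangs level at (342,372). Now it goes to white.

Request:
{"fn": "jog_arm", "kwargs": {"deltas": [[[0.018, 0.0367, -0.0087, 0.001, 0, 0, 0], [0.018, 0.0367, -0.0087, 0.001, 0, 0, 0], [0.018, 0.0367, -0.0087, 0.001, 0, 0, 0], [0.018, 0.0367, -0.0087, 0.001, 0, 0, 0], [0.018, 0, 0, 0, 0, 0, 0.0925], [0.018, 0, 0, 0, 0, 0, 0.0925], [0.018, 0, 0, 0.02, 0, 0, 0], [0.018, 0, 0, 0.02, 0, 0, 0], [0.018, 0, 0, 0.01, 0, 0, 0], [0.018, 0, 0, 0, 0, 0, 0], [0.018, 0, 0, 0, 0, 0, 0]]]}}

```text
time_s: 19.1
eef_pos: [0.5185, -0.0873, 0.0593]
tool_rot: [-0.001, 0.752, 0.659, -0.0]
force: [-0.8, 0.2, -0.1]
gripper_width: 0.0265
finger_force: 29.8
```

```bash
python3 - <<'E'
from h import *
plan((.5187,-.0877,.036,-7.6),step=.5)
E
```

```text
t 19.1 p [ 0.5185 -0.0873  0.0593] w 0.0265 F [-0.8  0.2 -0.1]
shift 1 x [-0.0004  0.0003  0.0233] tot [-0.0004  0.0003  0.0233]  then turn 1 x [-0.0022 -0.0008 -0.0001]
```

Request:
{"fn": "jog_arm", "kwargs": {"deltas": [[[0.018, 0, 0, 0.01, 0, 0, 0], [0.018, 0, 0, 0.007, 0, 0, 0], [0.018, 0, 0, 0.003, 0, 0, 0], [0.018, 0, 0, 0.001, 0, 0, 0], [0.018, 0, 0, 0, 0, 0, 0], [0.018, 0, 0, 0, 0, 0, 0]]]}}

```text
time_s: 19.6
eef_pos: [0.5195, -0.0876, 0.0394]
tool_rot: [0.0, 0.753, 0.659, 0.0]
force: [0.7, -0.6, -0.7]
gripper_width: 0.0262
finger_force: 29.8
```

Request:
{"fn": "jog_arm", "kwargs": {"deltas": [[[0.018, 0, 0, 0.002, 0, 0, 0], [0.018, 0, 0, 0.001, 0, 0, 0], [0.018, 0, 0, 0.001, 0, 0, 0], [0.018, 0, 0, 0, 0, 0, 0]]]}}

```text
time_s: 19.93
eef_pos: [0.5197, -0.0877, 0.0367]
tool_rot: [0.001, 0.753, 0.659, 0.0]
force: [-5.2, 1.5, 16.3]
gripper_width: 0.0261
finger_force: 31.6
```

Seated, with 16 N of contact. I'll ease up 1 mm and release.

Request:
{"fn": "jog_arm", "kwargs": {"deltas": [[[0.018, 0, 0, -0.001, 0, 0, 0], [0.03, 0, 0, 0, 0, 0, 0], [0.044, 0, 0, 0, 0, 0, 0], [0.044, 0, 0, 0, 0, 0, 0], [0.044, 0, 0, -0.005, 0, 0, 0], [0.044, 0, 0, -0.015, 0, 0, 0], [0.044, 0, 0, -0.03, 0, 0, 0], [0.044, 0, 0, -0.03, 0, 0, 0], [0.044, 0, 0, -0.03, 0, 0, 0], [0.044, 0, 0, 0, 0, 0, 0], [0.044, 0, 0, 0, 0, 0, 0]]]}}

```text
time_s: 20.85
eef_pos: [0.5205, -0.0878, 0.1481]
tool_rot: [0.002, 0.753, 0.658, 0.001]
force: [-0.3, -0.2, -0.4]
gripper_width: 0.044
finger_force: 0.0
```

```bash
python3 - <<'E'
from h import *
plan((.480,-.337,.14,32.5),(.480,-.337,.004,32.5),step=.038)
E
```

```text
t 20.85 p [ 0.5205 -0.0878  0.1481] w 0.044 F [-0.3 -0.2 -0.4]
shift 7 x [-0.036  -0.001   0.0011] tot [-0.2523 -0.007   0.008 ]  then turn 6 x [ 0.0007  0.0002 -0.1168]
shift 4 x [0.    0.    0.034] tot [0.    0.    0.136]  then turn 0 x [0. 0. 0.]
```

Request:
{"fn": "jog_arm", "kwargs": {"deltas": [[[0.048, -0.036, -0.001, 0.001, 0, 0, 0], [0.048, -0.036, -0.001, 0.001, 0, 0, 0], [0.048, -0.036, -0.001, 0.001, 0, 0, 0], [0.048, -0.036, -0.001, 0.001, 0, 0, 0], [0.048, -0.036, -0.001, 0.001, 0, 0, 0], [0.048, -0.036, -0.001, 0.001, 0, 0, 0], [0.048, -0.036, -0.001, 0.001, 0, 0, 0], [0.048, 0, 0, 0, 0, 0, 0], [0.048, 0, 0, 0, 0, 0, 0]]]}}

```text
time_s: 21.6
eef_pos: [0.477, -0.3386, 0.1372]
tool_rot: [-0.001, 0.754, 0.657, -0.0]
force: [0.4, 0.1, -0.1]
gripper_width: 0.0479
finger_force: 0.0
```

Request:
{"fn": "jog_arm", "kwargs": {"deltas": [[[0.048, 0, 0, 0, 0, 0, -0.1168], [0.048, 0, 0, 0, 0, 0, -0.1168], [0.048, 0, 0, 0, 0, 0, -0.1168], [0.048, 0, 0, 0, 0, 0, -0.1168], [0.048, 0, 0, 0, 0, 0, -0.1168], [0.048, 0, 0, 0, 0, 0, -0.1168], [0.048, 0, 0, 0.03, 0, 0, 0], [0.048, 0, 0, 0.03, 0, 0, 0], [0.048, 0, 0, 0.02, 0, 0, 0], [0.048, 0, 0, 0, 0, 0, 0], [0.048, 0, 0, 0, 0, 0, 0]]]}}

```text
time_s: 22.52
eef_pos: [0.4787, -0.3343, 0.058]
tool_rot: [-0.002, 0.48, 0.877, 0.001]
force: [0.3, -0.5, 0.5]
gripper_width: 0.0486
finger_force: 0.0
```

```bash
python3 - <<'E'
from h import *
plan((.480,-.337,.004,32.5),step=.5)
E
```

```text
t 22.5167 p [ 0.4787 -0.3343  0.058 ] w 0.0486 F [ 0.3 -0.5  0.5]
shift 1 x [-0.0032 -0.0004  0.0539] tot [-0.0032 -0.0004  0.0539]  then turn 1 x [ 0.0002 -0.0035  0.0027]
```

Request:
{"fn": "jog_arm", "kwargs": {"deltas": [[[0.048, -0.002, 0, 0.02, 0, 0, 0], [0.048, 0, 0, 0.015, 0, 0, 0], [0.048, 0, 0, 0.01, 0, 0, 0], [0.048, 0, 0, 0.006, 0, 0, 0], [0.048, 0, 0, 0.002, 0, 0, 0], [0.048, 0, 0, 0, 0, 0, 0], [0.048, 0, 0, 0, 0, 0, 0]]]}}

```text
time_s: 23.1
eef_pos: [0.4807, -0.3382, 0.0069]
tool_rot: [0.001, 0.481, 0.877, 0.0]
force: [-0.3, 0.5, 0.8]
gripper_width: 0.0481
finger_force: 0.0
```

Request:
{"fn": "jog_arm", "kwargs": {"deltas": [[[0.022, 0, 0, 0, 0, 0, 0], [0.022, 0, 0, 0, 0, 0, 0], [0.022, 0, 0, 0, 0, 0, 0], [0.022, 0, 0, 0, 0, 0, 0], [0.022, 0, 0, 0, 0, 0, 0]]], "squeeze": 30}}

```text
time_s: 23.52
eef_pos: [0.4807, -0.3384, 0.0071]
tool_rot: [0.001, 0.481, 0.877, 0.0]
force: [-1.3, 1.5, 6.8]
gripper_width: 0.0338
finger_force: 30.6
```

Request:
{"fn": "jog_arm", "kwargs": {"deltas": [[[0.022, 0, 0, -0.005, 0, 0, 0], [0.022, 0, 0, -0.015, 0, 0, 0], [0.022, 0, 0, -0.03, 0, 0, 0], [0.022, 0, 0, -0.03, 0, 0, 0], [0.022, 0, 0, -0.03, 0, 0, 0], [0.022, 0, 0, 0, 0, 0, 0], [0.022, 0, 0, 0, 0, 0, 0]]]}}

```text
time_s: 24.1
eef_pos: [0.481, -0.3389, 0.1182]
tool_rot: [0.002, 0.481, 0.877, -0.0]
force: [-0.6, 1.3, -0.5]
gripper_width: 0.0335
finger_force: 30.0
```

```bash
python3 - <<'E'
from h import *
plan((.480,-.337,.115,-7.6),(.5281,-.0201,.115,-7.6),(.5281,-.0201,.038,-7.6),step=.038)
E
```

```text
t 24.1 p [ 0.481  -0.3389  0.1182] w 0.0335 F [-0.6  1.3 -0.5]
shift 1 x [0.0021 0.0002 0.0032] tot [0.0021 0.0002 0.0032]  then turn 6 x [0.0005 0.0005 0.1167]
shift 9 x [0.0356 0.0006 0.    ] tot [0.3205 0.0058 0.    ]  then turn 0 x [0. 0. 0.]
shift 3 x [0.     0.     0.0257] tot [0.    0.    0.077]  then turn 0 x [0. 0. 0.]
```

Request:
{"fn": "jog_arm", "kwargs": {"deltas": [[[0.022, 0, 0, 0, 0, 0, 0.1167], [0.022, 0, 0, 0, 0, 0, 0.1167], [0.022, 0, 0, 0, 0, 0, 0.1167], [0.022, 0, 0, 0, 0, 0, 0.1167], [0.022, 0, 0, 0, 0, 0, 0.1167], [0.022, 0, 0, 0, 0, 0, 0.1167], [0.022, 0, 0, 0, 0, 0, 0]]]}}

```text
time_s: 24.68
eef_pos: [0.4792, -0.3377, 0.1148]
tool_rot: [-0.001, 0.754, 0.657, -0.0]
force: [-0.3, 0.4, -0.2]
gripper_width: 0.0336
finger_force: 30.0
```

Request:
{"fn": "jog_arm", "kwargs": {"deltas": [[[0.022, 0.0356, 0.0006, 0, 0, 0, 0], [0.022, 0.0356, 0.0006, 0, 0, 0, 0], [0.022, 0.0356, 0.0006, 0, 0, 0, 0], [0.022, 0.0356, 0.0006, 0, 0, 0, 0], [0.022, 0.0356, 0.0006, 0, 0, 0, 0], [0.022, 0.0356, 0.0006, 0, 0, 0, 0], [0.022, 0.0356, 0.0006, 0, 0, 0, 0], [0.022, 0.0356, 0.0006, 0, 0, 0, 0], [0.022, 0.0356, 0.0006, 0, 0, 0, 0], [0.022, 0, 0, 0, 0, 0, 0], [0.022, 0, 0, 0, 0, 0, 0], [0.022, 0, 0, 0, 0, 0, 0]]]}}

```text
time_s: 25.68
eef_pos: [0.5271, -0.0217, 0.1155]
tool_rot: [-0.0, 0.751, 0.66, -0.0]
force: [-0.2, -0.8, -1.2]
gripper_width: 0.0334
finger_force: 30.0
```

```bash
python3 - <<'E'
from h import *
plan((.5281,-.0201,.038,-7.6),step=.5)
snap('top','top8');snap('side','side8')
crop('side8',150,130,290,310,4,'c12a');crop('top8',118,140,198,240,4,'c12b')
I=lambda n:cv2.imread(f'pics/{n}.png')
cv2.imwrite('pics/c12.png',cv2.resize(np.hstack([I('c12a'),np.vstack([I('c12b'),np.zeros((320,320,3),np.uint8)])]),None,fx=.8,fy=.8))
E
```

```text
t 25.6833 p [ 0.5271 -0.0217  0.1155] w 0.0334 F [-0.2 -0.8 -1.2]
shift 1 x [0.0017 0.0009 0.0775] tot [0.0017 0.0009 0.0775]  then turn 1 x [-0.001   0.0002  0.0033]
```

View pics/c12.png

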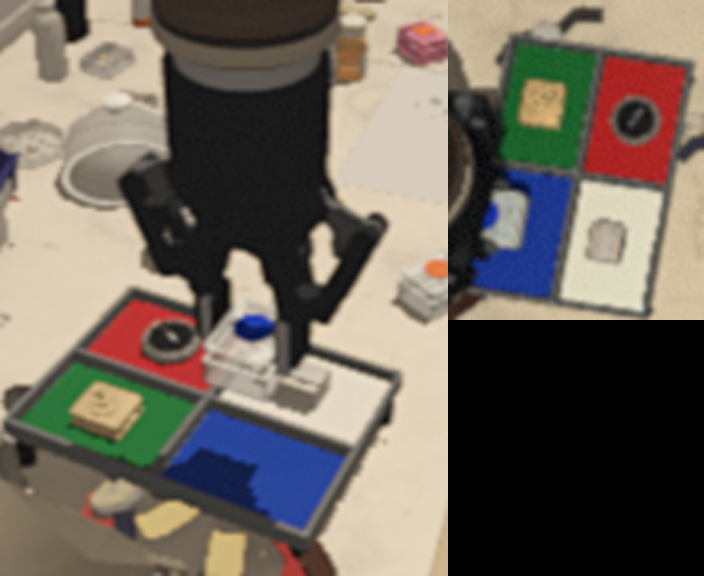

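The case, movement and holder sit flat in their compartments. The blue-dot box hangs level and square over the blue liner.

Request:
{"fn": "jog_arm", "kwargs": {"deltas": [[[0.022, 0, 0, 0.02, 0, 0, 0], [0.022, 0, 0, 0.025, 0, 0, 0], [0.022, 0, 0, 0.015, 0, 0, 0], [0.022, 0, 0, 0.008, 0, 0, 0], [0.022, 0, 0, 0.005, 0, 0, 0], [0.022, 0, 0, 0, 0, 0, 0], [0.022, 0, 0, 0, 0, 0, 0]]]}}

```text
time_s: 26.37
eef_pos: [0.5281, -0.0216, 0.0437]
tool_rot: [0.0, 0.752, 0.659, 0.001]
force: [0.9, 0.4, -0.5]
gripper_width: 0.0333
finger_force: 30.0
```

Request:
{"fn": "jog_arm", "kwargs": {"deltas": [[[0.022, 0, 0, 0.002, 0, 0, 0], [0.022, 0, 0, 0.002, 0, 0, 0], [0.022, 0, 0, 0.001, 0, 0, 0], [0.022, 0, 0, 0, 0, 0, 0]]]}}

```text
time_s: 26.7
eef_pos: [0.5278, -0.0212, 0.0384]
tool_rot: [0.0, 0.752, 0.659, 0.0]
force: [-0.3, 0.3, -0.7]
gripper_width: 0.0336
finger_force: 30.0
```

Request:
{"fn": "jog_arm", "kwargs": {"deltas": [[[0.022, 0, 0, 0.0005, 0, 0, 0], [0.036, 0, 0, 0, 0, 0, 0], [0.048, 0, 0, 0, 0, 0, 0], [0.048, 0, 0, 0, 0, 0, 0], [0.048, 0, 0, -0.005, 0, 0, 0], [0.048, 0, 0, -0.015, 0, 0, 0], [0.048, 0, 0, -0.03, 0, 0, 0], [0.048, 0, 0, -0.03, 0, 0, 0], [0.048, 0, 0, -0.03, 0, 0, 0], [0.048, 0, 0, -0.03, 0, 0, 0], [0.048, 0, 0, 0, 0, 0, 0]]]}}

```text
time_s: 27.62
eef_pos: [0.5307, -0.0208, 0.1838]
tool_rot: [0.003, 0.752, 0.659, 0.004]
force: [0.8, 0.6, -0.6]
gripper_width: 0.0481
finger_force: 0.0
```

Request:
{"fn": "jog_arm", "kwargs": {"deltas": [[[0.048, -0.035, 0, 0, 0, 0, 0], [0.048, -0.035, 0, 0, 0, 0, 0], [0.048, -0.035, 0, 0, 0, 0, 0], [0.048, -0.035, 0, 0, 0, 0, 0], [0.048, -0.035, 0, 0, 0, 0, 0], [0.048, -0.035, 0, 0, 0, 0, 0], [0.048, -0.035, 0, 0, 0, 0, 0], [0.048, -0.035, 0, 0, 0, 0, 0], [0.048, 0, 0, 0, 0, 0, 0], [0.048, 0, 0, 0, 0, 0, 0]]]}}

```text
time_s: 28.45
eef_pos: [0.4896, -0.3012, 0.1772]
tool_rot: [-0.0, 0.754, 0.657, 0.0]
force: [0.3, -0.4, 0.8]
gripper_width: 0.0479
finger_force: 0.0
```

```bash
python3 - <<'E'
from h import *
snap('top','top9');snap('side','side9')
crop('side9',140,160,320,310,3,'c13a');crop('top9',115,140,245,290,3,'c13b')
I=lambda n:cv2.imread(f'pics/{n}.png')
cv2.imwrite('pics/c13.png',cv2.resize(np.hstack([I('c13a'),I('c13b')]),None,fx=.85,fy=.85))
E
```

```text
(no output)
```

View pics/c13.png

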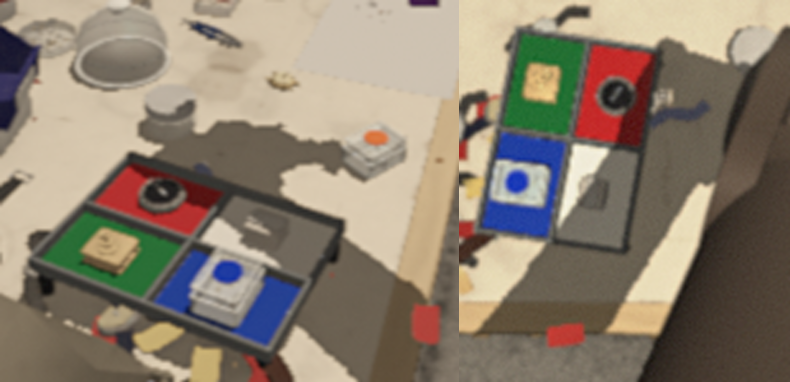

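All four lie flat in the right compartments, and the orange-dot box (375,145) and gold head (283,80) are untouched. Handing in.

```bash
python3 -c "
from h import *
print(order.hand_in())"
```

```text
the job is handed in; nothing more can be done
None
```

The job is handed in: the case is on red, the movement on green, the holder on white and the blue-dot box on blue, all lying flat, with the gold head and orange-dot box left where they were; the only slip was that the fingers first closed over the case's rim onto its dial before a second grasp held.

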